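# Lock the filter cell over the eye plate on the slide jig

## Robot

A 6-joint arm with a two-finger parallel gripper is mounted at the origin on the work surface. World frame = base frame: x ahead of the robot, y to its left, z up, the work surface at z = 0. Lengths are in m, angles in rad, forces in N, time in s.
With the tool pointing down it reaches from about 0.35 to 0.775 m from the base axis. Payload 5.5 kg.
Tool frame: the origin (TCP) lies at the very end of the fingers, on their centre line; the grasp point (between the pads) lies env.grasp_offset behind it (env.grasp_offset is the distance from the TCP to the grasp point, in m); x points along the fingers, y is the direction in which the jaws open and shut, and the axes are right-handed (so a half turn about x gives the same grasp; the last joint's range is limited). The gripper opens to 85 mm and grips with 20 to 120 N. Pads are 22 mm wide; open, the fingers measure 114 mm over their backs; the gripper's body (76 mm by 85 mm) begins 54 mm behind the grasp point. The pads swing forward as they close: fully open they stand 13 mm farther back than shut.
Start: joints at [1.164, 0.313, 0.046, 1.304, 0, 1.431], TCP at [0.152, 0.555, 0.231] pointing down, gripper open.
Joint ranges: [-2.76, 2.76], [-0.86, 1.69], [-1.03, 1.26], [-2.2, 2.34], [-1.47, 1.5], [-3.14, 3.14]. Speed limits (rad/s): [2.57, 2.57, 3.14, 3.14, 3.14, 3.14].

## Interface

Orientations are given as a unit quaternion [w, x, y, z].
In Python, from workcell import get_state, viewer, job, env gives the robot as it stands.
- The arm moves only by the tool send_rows, never from a script. Its argument "plan" is a list of rows, each a list of 6 numbers: the shift along the tool's x, y, z in mm, then the turn, a rotation vector about the tool's x, y, z in degrees. A call has exactly 10 rows; each row is the pose to reach, as a shift and turn from the pose commanded when the call began, along the tool's axes at that moment; what a row does not reach only later rows make up. A row lasts 1/8 s, in which the tool goes at most 62.5 mm and 10.7 degrees, less where a joint would pass 70% of its speed; a pose out of reach is approached as far as the arm can. A call with a gripper value outside its range is refused whole. "claw" is the finger opening in mm, from 0 to 85.4, set as the call begins (left out, the last holds). The fingers move at their own pace and stop on an object; "newtons" is the grip in N (left out, the last holds). Time passes only in rows, so rows that repeat a pose let the fingers close, or fill a call up. It gives the time, the measured TCP pose, the force and the opening at its end, in the units of the state.
- get_state(): the state, without advancing time (a new reading comes with each control period).
- viewer.read_camera(name): name is "side" or "top" or "wrist"; returns a dict with "frame" (480x640x3 uint8, blue, green, red), "mtx" (3x3 intrinsics, pixels), "k1" (the pictures are not rectified: a ray, as slopes to the right and down, at radius r is drawn at 1 + k1 r^2 times it, then the intrinsics apply), "rvec" (rotation vector, rad) and "tvec" (3), from world to camera coordinates, as OpenCV has them. Camera axes: x right, y down, z forward; pixel columns grow to the right and rows downward; lengths in m; the calibration is good to about 2 mm. A picture is of the moment at which its call begins. There is no depth.
- job.hand_in(): hands the job in, once; it reports no verdict.
The state is a dict: "clock": time; "joint_pos": joint angles; "qvel": joint speeds; "tau": joint torques, N m; "tcp_pos": TCP position; "orientation": TCP orientation; "wrist_force": force on the tool from outside, world axes, zero at the start; "ft_torque": the same for the moment, N m; "finger_gap": finger opening in m.
Only numpy, scipy, OpenCV 4.12 (cv2) and the standard library are available. Lean on these libraries where they do the work, as an engineer would, in place of code of your own. Each camera call takes 0.05 s, during which the arm holds its last target.

## Task

Hang the steel eye plate by its eye on the jig's round post so that it lies flat on the jig, and let it go. Then put the knurled cell mouth-down over the same post, turn it until its hidden keyways drop over the post's pins, and press it fully home against the spring plunger, down onto the eye plate. Finish holding the cell pushed home (do not let go of it), and leave everything else on the table where it is.

Things in the scene. Friction and masses are not known exactly. Their poses are not given: they have to be found in the camera images.
- jig: The fixed aluminium slide jig. Origin: on the axis of its post, at table height; z up, x towards its far end. Its flat deck is 20 mm above the table and reaches 70 mm from the post axis to the near end, 180 mm to the far end, 65 mm to either side. At the far end a slide nest and toggle clamp begin 104 mm from the post axis, up to 56 mm above the deck.
- jig_post (a point): Point on the deck, on the axis of the round steel post. The post is 30 mm across and rises 31 mm above the deck (top 5 mm tapered); a cone at its foot, 41 mm across and 4 mm high, centres the eye plate. A brass spring plunger 14 mm across stands out of its top, to 46 mm above the deck.
- jig_pins (a point): Point on the post's axis at the height of the tops of its three pins, 20 mm above the deck. The pins are round, 5 mm thick, 120 degrees apart, and stick out sideways to 39 mm across.
- plunger (a joint): How far the spring plunger in the post is pressed down, m: 0 free, 0.010 with the cell fully home on the eye plate. It takes about 3.6 N to start and 8 N at 0.010, and lifts the cell again if that is let go.
- collar: The knurled aluminium cell: an upside-down cup, 56 mm across, 36 mm high, with a flat closed top (glass disc), standing mouth-down. Origin: centre of its mouth (bottom rim), z up. About 130 g. Set on the post it stops with its mouth 20 mm above the deck, on the pins, until it is turned; fully home its mouth rests on the eye plate, 4 mm above the deck.
- collar_top (a point): Centre of the cell's closed top, 36 mm above its mouth. Inside, the lower 18 mm is a guide bore of about 32 mm cut by three keyways 10 mm wide, 120 degrees apart; above it 43 mm across, 32 mm deep in all. The keyways are hidden and their direction is not given: turn it up to 120 degrees, either way; it drops within about 8 degrees of the right direction.
- plate: Steel eye plate, 4 mm thick, lying flat, about 110 g. Origin: centre of the eye, on its underside; z up, x along its arm. Ring 47 mm inside, 72 mm outside; arm 26 mm wide, ending 98 mm from the origin. An upright tab to hold it by is centred 84 mm from the origin: 24 mm along the arm, 10 mm thick, its top 34 mm above the underside. On the jig it may point any way that clears the clamp.
- mug: Dark blue enamel mug, 80 mm across and 80 mm high, brass pins standing in it up to 100 mm; leave alone.
- loupe: Black loupe, 40 mm across, 40 mm high; leave alone.
- canister: Film canister, 33 mm across, 50 mm high; leave alone.
- brush: Brush, 150 mm long, lying flat near the robot; leave alone.
- frame_a: Clear plastic slide frame, 50 mm square, 4 mm thick, lying flat; leave alone.
- frame_b: Clear plastic slide frame, 50 mm square, 4 mm thick, lying flat; leave alone.
- frame_c: Clear plastic slide frame, 50 mm square, 4 mm thick, lying flat; leave alone.
Mind the look-alikes: they are no part of the job. Of the things that look like the collar, take the one that is nearest to the robot's base at the start.

How it is judged:
By the outcome, as a careful person would: the job done as asked, in the order asked, and still so for the second after the job is handed in, while the arm keeps its last pose, push and grip.
It also fails if it takes over 72 s, if anything falls off the work surface, if the arm or the gripper's body presses on something with over 40 N, if the wrist force passes 120 N, or if a joint passes its speed limit or range.

## Working session

There is one attempt and no reset: what is moved stays moved. The work goes in short steps, Python scripts to look and compute and a tool call to move; the robot and the scene stay as the last step left them, time stands still between calls to the robot, and variables do not carry over. Pictures are saved under pics/ and viewed, and the job is handed in when it is done.

Besides the shell and the picture viewer there is one more tool, called after ">>>" as name([rows], argument=value, ...), one row to a line, values as JSON. send_rows: Moves the arm, as the interface text tells. Its arguments: {"type":"object","properties":{"plan":{"type":"array"},"claw":{"type":"number"},"newtons":{"type":"number"}},"required":["plan"]}

```bash
ls; mkdir -p pics
python3 - <<'E'
from workcell import get_state, viewer, job, env
import cv2
print(get_state()); print(env.grasp_offset)
for n in ["side","top","wrist"]:
    d=viewer.read_camera(n); cv2.imwrite(f"pics/{n}0.png",d["frame"]); print(n,d["mtx"].tolist(),d["k1"],d["rvec"],d["tvec"])
E
```

```text
pics
{'clock': 0.0, 'joint_pos': array([1.16444624e+00, 3.14037143e-01, 4.49820808e-02, 1.30360961e+00,
       6.21324859e-06, 1.43117519e+00]), 'qvel': array([ 2.92883859e-03, -1.47351232e-03,  2.47512292e-04, -6.28945163e-05,
       -1.61827356e-04, -7.88637443e-04]), 'tau': array([-6.08949094e-06, -4.80629361e+01,  2.98533136e+01,  1.94350665e-02,
       -5.22761968e-05,  1.15698273e-05]), 'tcp_pos': array([0.15137127, 0.55418538, 0.23038925]), 'orientation': array([ 0.70064725,  0.09338808,  0.70100767, -0.0946591 ]), 'wrist_force': array([-0.1835493 , -0.79697762,  0.12487219]), 'ft_torque': array([-0.03780547, -0.02229916,  0.04155707]), 'finger_gap': 0.08542572165479369}
0.0187
side [[536.1259409436216, 0.0, 321.2125320913153], [0.0, 536.1259409436216, 244.71428041174852], [0.0, 0.0, 1.0]] 0.011230262242750892 [ 2.41324359 -0.16060303  0.08437779] [-0.57356287  0.07738653  1.15503128]
top [[613.127930063303, 0.0, 326.96809584026005], [0.0, 613.127930063303, 246.29577371094712], [0.0, 0.0, 1.0]] -0.19300944383983176 [ 2.20173746 -2.16512783  0.12556053] [-0.04224771  0.57210769  1.28957661]
wrist [[359.85959856224497, 0.0, 317.7859639523657], [0.0, 359.85959856224497, 241.89213753689697], [0.0, 0.0, 1.0]] -0.03779038212578101 [-2.31051824 -1.7628688  -0.24775676] [-0.57350641 -0.03557733  0.37848339]
```

View pics/top0.png

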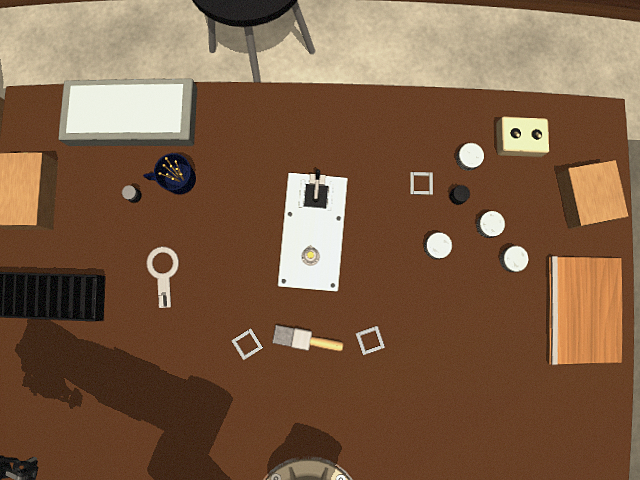

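View pics/side0.png

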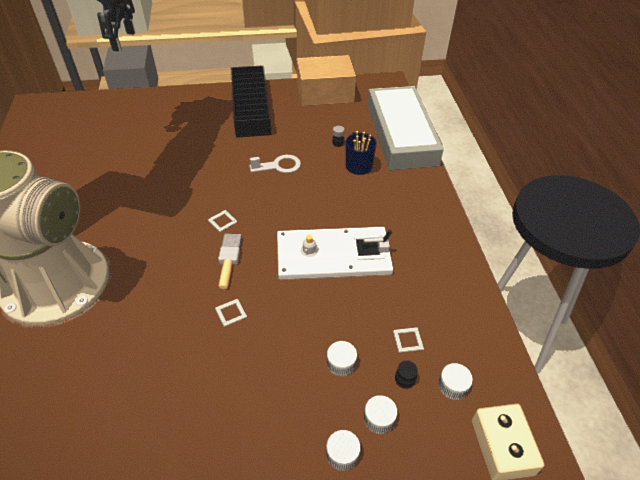

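View pics/wrist0.png

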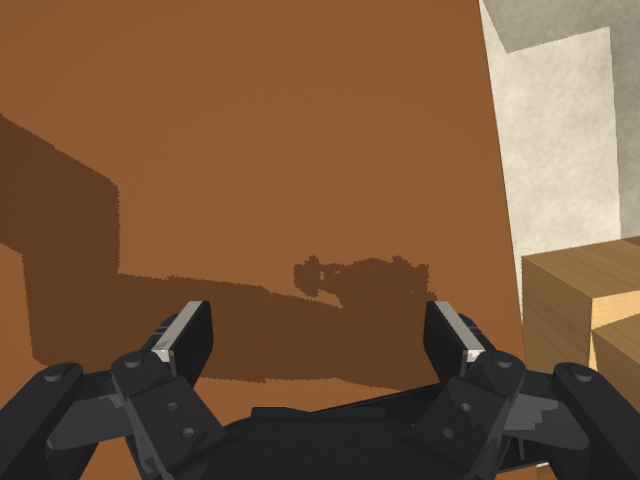

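The top view shows four white knurled cells, at (439,245), (491,224), (471,155) and (515,258). The one at (439,245) looks nearest to the base. The eye plate has its ring at (162,263) and its tab at (165,299). The jig post is at (311,256). The mug is at (175,173), the canister at (131,193) and the loupe at (459,194).

```bash
cat > h.py <<'E'
import numpy as np, cv2
from workcell import get_state, viewer, job, env
from scipy.spatial.transform import Rotation as R
def cam(n,save=None):
    d=viewer.read_camera(n)
    if save: cv2.imwrite(f"pics/{save}.png",d["frame"])
    return d
def dist(d): return np.array([d["k1"],0,0,0,0.])
def p2w(d,uv,z):
    uv=np.array(uv,float).reshape(-1,1,2)
    n=cv2.undistortPoints(uv,d["mtx"],dist(d)).reshape(-1,2)
    Rm=cv2.Rodrigues(np.array(d["rvec"]))[0]; t=np.array(d["tvec"]).ravel()
    c=-Rm.T@t; r=np.c_[n,np.ones(len(n))]@Rm
    return c+r*((z-c[2])/r[:,2])[:,None]
def w2p(d,P): return cv2.projectPoints(np.array(P,float).reshape(-1,3),np.array(d["rvec"]),np.array(d["tvec"]),d["mtx"],dist(d))[0].reshape(-1,2)
def pose():
    s=get_state(); q=s["orientation"]; return s["tcp_pos"],R.from_quat([q[1],q[2],q[3],q[0]]),s
def crop(d,u,v,w,name,k=6):
    f=d["frame"][max(0,v-w):v+w,max(0,u-w):u+w]; cv2.imwrite(f"pics/{name}.png",cv2.resize(f,None,fx=k,fy=k,interpolation=cv2.INTER_NEAREST))
E
python3 - <<'E'
from h import *
d=cam("top"); s=cam("side")
for uv in [(439,245),(491,224),(471,155),(515,258)]:
    P=p2w(d,uv,.036)[0]; print("cell",uv,P,np.hypot(*P[:2]))
for n,uv,z in [("post",(311,256),.066),("ring",(162,263),.004),("tab",(165,299),.034)]: print(n,p2w(d,uv,z))
for n,uv,z in [("cell",(342,355),.036),("post",(309,239),.066),("ring",(287,163),.004),("tab",(255,160),.034)]: print("side",n,p2w(s,uv,z))
a=np.hstack([cv2.resize(d["frame"][v-40:v+40,u-40:u+40],(400,400),interpolation=cv2.INTER_CUBIC) for u,v in [(439,245),(163,280)]])
b=np.hstack([cv2.resize(s["frame"][v-40:v+40,u-40:u+40],(400,400),interpolation=cv2.INTER_CUBIC) for u,v in [(342,355),(275,163)]])
cv2.imwrite("pics/c1.png",cv2.resize(np.vstack([a,b]),(600,600)))
u,v=312,232
cv2.imwrite("pics/c2.png",cv2.resize(d["frame"][v-75:v+75,u-60:u+60],(480,600),interpolation=cv2.INTER_CUBIC))
for n in "st":pass
E
```

```text
cell (439, 245) [ 0.57901693 -0.27404221  0.036     ] 0.6405932646565601
cell (491, 224) [ 0.62722237 -0.39019203  0.036     ] 0.7386864884743188
cell (471, 155) [ 0.7801634  -0.34756465  0.036     ] 0.854082031732526
cell (515, 258) [ 0.55353699 -0.44386838  0.036     ] 0.7095226111980716
post [[0.54822297 0.0010496  0.066     ]]
ring [[0.53157204 0.32907357 0.004     ]]
tab [[0.45267843 0.31229037 0.034     ]]
side cell [[ 0.57893107 -0.27871304  0.036     ]]
side post [[ 0.5505048 -0.0068731  0.066    ]]
side ring [[0.53328151 0.32529624 0.004     ]]
side tab [[0.45021226 0.31095153 0.034     ]]
```

View pics/c1.png

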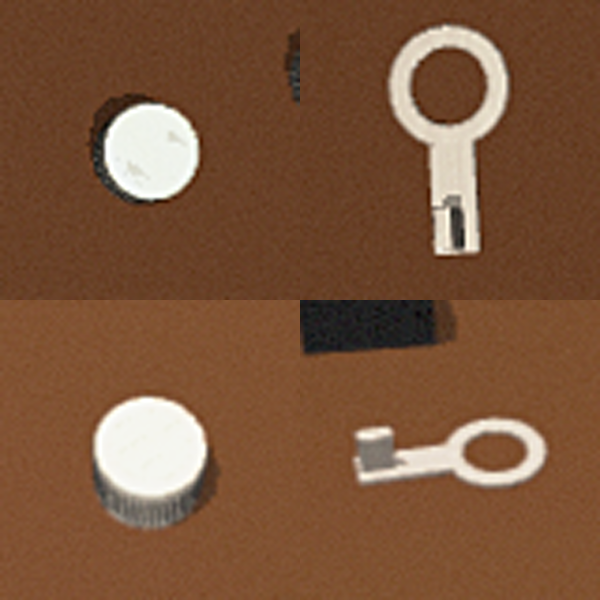

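View pics/c2.png

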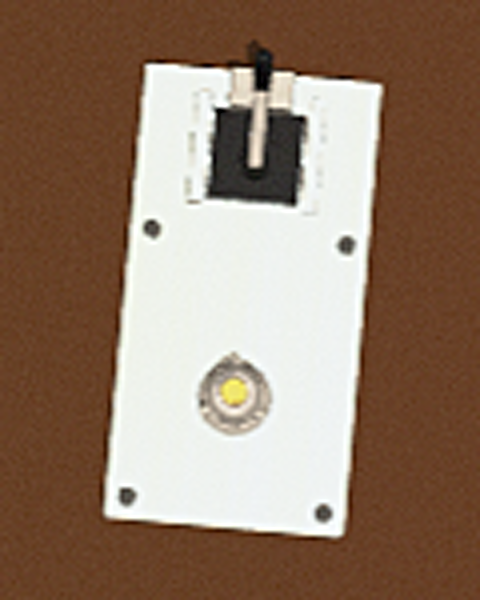

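```bash
cat > m1.py <<'E'
from h import *
from scipy.optimize import least_squares, minimize
d=cam("top"); s=cam("side")
def mask(f,sat=80,val=110):
    h=cv2.cvtColor(f,cv2.COLOR_BGR2HSV); return ((h[...,1]<sat)&(h[...,2]>val)).astype(np.uint8)
# generic: render silhouette & maximise overlap
def render(c,polys,shape,holes=[],S=4):
    m=np.zeros((480*S,640*S),np.uint8)
    for P in polys: cv2.fillPoly(m,[np.round((w2p(c,P)+.5)*S).astype(int)],1)
    for P in holes: cv2.fillPoly(m,[np.round((w2p(c,P)+.5)*S).astype(int)],0)
    return cv2.resize(m.astype(np.float32),(640,480),interpolation=cv2.INTER_AREA)
th=np.linspace(0,2*np.pi,60)
def circ(r,z): return np.c_[r*np.cos(th),r*np.sin(th),0*th+z]
def T(P,p): 
    c,q=np.cos(p[2]),np.sin(p[2]); P=np.array(P,float); return np.c_[c*P[:,0]-q*P[:,1]+p[0],q*P[:,0]+c*P[:,1]+p[1],P[:,2]]
def rect(x0,x1,y,z): return np.array([[x0,-y,z],[x1,-y,z],[x1,y,z],[x0,y,z]])
def fit(c,mk,model,p0,roi):
    x0,y0,x1,y1=roi; M=mk[y0:y1,x0:x1].astype(float)
    def f(p):
        po,ho=model(p); return np.sum((render(c,po,None,ho)[y0:y1,x0:x1]-M)**2)
    best=None
    sx=np.array([[.004,0,0],[0,.004,0],[0,0,.06]]); 
    r=minimize(f,p0,method="Nelder-Mead",options=dict(initial_simplex=np.vstack([p0,np.array(p0)+sx]),xatol=1e-4,fatol=.05,maxiter=200))
    return r.x,r.fun
def plate(p,z=0):
    tb=rect(.072,.096,.005,z+.034)
    return [T(circ(.036,z+.004),p),T(rect(.03,.098,.013,z+.004),p),T(tb,p)],[T(circ(.0235,z+.004),p)]
def jig(p): return [T(rect(-.07,.10,.065,.02),p)],[]
def cell(p): return [T(circ(.028,.036),p)],[]
if __name__=="__main__":
    mt,ms=mask(d["frame"]),mask(s["frame"],sat=95,val=130)
    print("plate top",fit(d,mt,plate,[.5315,.328,np.pi+.2],(130,235,200,320)))
    print("plate side",fit(s,ms,plate,[.532,.326,np.pi+.2],(243,140,310,185)))
    print("cell top",fit(d,mt,cell,[.579,-.275,0],(420,225,460,265)))
    mb=mask(s["frame"],sat=60,val=180)
    print("cell side",fit(s,mb,cell,[.579,-.278,0],(320,335,365,378)))
    # jig via corners of deck: minAreaRect-like
    for c,m,n in((d,mt,"t"),(s,ms,"s")):
        k=cv2.morphologyEx(m,cv2.MORPH_CLOSE,np.ones((3,3)))
        nn,l,st,ce=cv2.connectedComponentsWithStats(k); u,v=w2p(c,[.60,-.03,.02])[0]; i=l[int(v),int(u)]
        cn=max(cv2.findContours((l==i).astype(np.uint8),0,cv2.CHAIN_APPROX_NONE)[0],key=cv2.contourArea)[:,0]
        W=p2w(c,cn,.02)
        # keep points; fit rectangle near/sides robustly
        def res(p):
            q=W[:,:2]-p[:2]; co,si=np.cos(p[2]),np.sin(p[2]); x=q[:,0]*co+q[:,1]*si; y=-q[:,0]*si+q[:,1]*co
            return np.max(np.c_[np.abs(y)-.065,-.07-x,x-.18],axis=1)
        r=least_squares(res,[.548,0,0],loss="soft_l1",f_scale=.001); print("jig",n,r.x,np.median(abs(r.fun)))
E
python3 m1.py
```

```text
plate top (array([0.53279989, 0.32894532, 3.2347327 ]), np.float64(70.27734375))
plate side (array([0.53218953, 0.32604209, 3.23813588]), np.float64(86.33203125))
cell top (array([ 0.57952276, -0.27382702, -0.01545189]), np.float64(7.05859375))
cell side (array([ 0.57814289, -0.27576287,  0.03817045]), np.float64(8.79296875))
jig t [ 0.55111083  0.00311145 -0.07082355] 0.0008805198011253637
jig s [ 0.5499686  -0.0072282  -0.06175773] 0.004689905457026591
```

```bash
cat >> h.py <<'E'
def goto(xyz,yaw,ref=None):
    """yaw = world angle of tool y; tool x down. prints tool shift mm and rotvec deg"""
    p,r,s=pose()
    if ref is not None: r=ref
    best=None
    for a in (yaw,yaw+np.pi):
        y=np.array([np.cos(a),np.sin(a),0]); x=np.array([0,0,-1.]); z=np.cross(x,y)
        t=R.from_matrix(np.c_[x,y,z]); dv=(r.inv()*t).as_rotvec(degrees=True)
        if best is None or np.linalg.norm(dv)<np.linalg.norm(best): best=dv
    sh=r.inv().apply(np.array(xyz)-p)*1000
    print("shift",np.round(sh,1),"rot",np.round(best,1),"j",np.round(s["joint_pos"],3),"clock",round(s["clock"],2))
E
python3 - <<'E'
from h import *
p,r,s=pose(); print(p,r.as_matrix().round(3))
a=3.236
goto([.5325+.084*np.cos(a),.3275+.084*np.sin(a),.14],a+np.pi/2)
E
```

```text
[0.15155705 0.55459139 0.23112698] [[-0.     0.264  0.965]
 [-0.     0.965 -0.264]
 [-1.    -0.    -0.   ]]
shift [  91.1 -148.3  348.8] rot [-20.7  -0.    0. ] j [1.164 0.313 0.046 1.304 0.    1.431] clock 0.35
```

>>> send_rows([
  [9,-15,35,-2,0,0],
  [18,-30,70,-4,0,0],
  [27,-45,105,-6,0,0],
  [37,-60,140,-8,0,0],
  [46,-75,175,-10,0,0],
  [55,-90,210,-12,0,0],
  [66,-110,258,-15,0,0],
  [78,-128,300,-18,0,0],
  [88,-143,335,-20,0,0],
  [91,-148,349,-20.7,0,0],
], claw=50)

```text
clock: 1.6
tcp_pos: [0.4504, 0.3185, 0.1396]
orientation: [0.706, -0.033, 0.707, 0.033]
wrist_force: [-0.7, 1.4, -0.4]
finger_gap: 0.05
```

Run:
```python
from h import *
d=cam("wrist","w1"); p,r,s=pose(); print(p,r.as_matrix().round(3),s["wrist_force"])
a=3.236
for n,l in [("tab",(.084,0,.034)),("eye",(0,0,.004))]:
    P=[.5325+l[0]*np.cos(a),.3275+l[0]*np.sin(a),l[2]]; print(n,w2p(d,P))
print(w2p(d,p))
```

```text
[0.45118646 0.31822335 0.13958503] [[ 0.    -0.092  0.996]
 [-0.001  0.996  0.092]
 [-1.    -0.001 -0.   ]] [1.39484936 0.00791045 0.1766607 ]
tab [[320.48687636 238.92091888]]
eye [[320.32268837 323.51029334]]
[[318.53088091 309.20010179]]
```

View pics/w1.png

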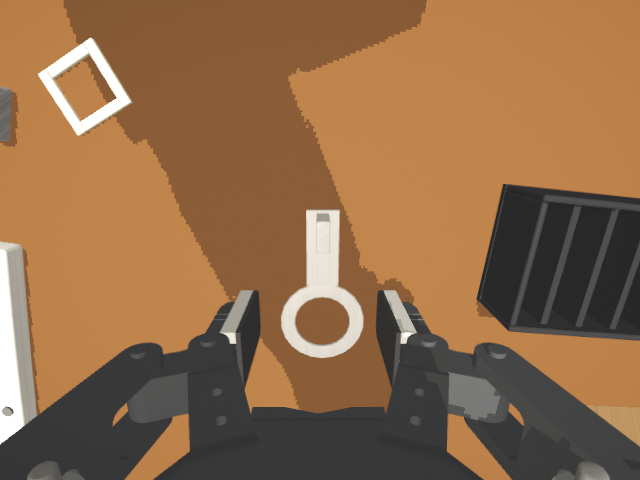

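The wrist view shows the eye at about (322,321) and the tab top at about (323,237), each 2–3 px from the predictions. I'll refine the positions from this view.

Run:
```python
from h import *
d=cam("wrist")
f=d["frame"]; h=cv2.cvtColor(f,cv2.COLOR_BGR2HSV)
m=((h[...,1]<90)&(h[...,2]>130)).astype(np.uint8); m[:200]=0; m[:,:265]=0;m[:,375:]=0
c,hi=cv2.findContours(m,cv2.RETR_CCOMP,cv2.CHAIN_APPROX_NONE)
for i,k in enumerate(c):
    if len(k)>40: print(len(k),hi[0][i][3],cv2.fitEllipse(k), cv2.minAreaRect(k)[0])
    if len(k)>40 and hi[0][i][3]>=0: print("eye",p2w(d,cv2.fitEllipse(k)[0],.003))
crop(d,322,235,40,"w1c",7)
```

```text
376 -1 ((322.2049560546875, 293.62249755859375), (75.7967300415039, 155.08096313476562), 0.2813562750816345) (322.0, 282.0)
145 0 ((322.1785888671875, 319.7287292480469), (47.74247360229492, 54.141536712646484), 89.41365814208984) (322.0, 320.0)
eye [[0.5302046  0.32857919 0.003     ]]
```

View pics/w1c.png

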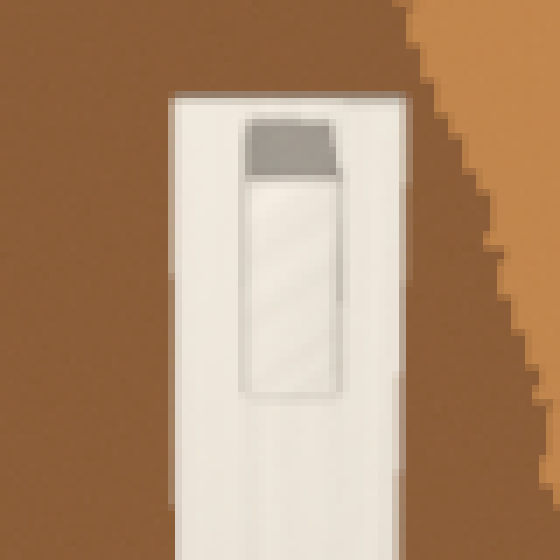

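Run:
```python
from h import *
d=cam("wrist")
t=p2w(d,(323.4,235.9),.034)[0]; e=p2w(d,(322,319.5),.003)[0]; print(t,e,np.linalg.norm(t[:2]-e[:2]),np.arctan2(*(t-e)[[1,0]])+2*np.pi)
a=3.236
goto([t[0],t[1],.03],a+np.pi/2)
```

```text
[0.44621014 0.32229019 0.034     ] [0.52895056 0.32950164 0.003     ] 0.08305409247229942 3.2285304602964486
shift [110.3   2.6  -2.6] rot [-0.1 -0.  -0. ] j [ 4.730e-01  3.120e-01 -1.830e-01  1.076e+00  1.000e-03  3.800e-01] clock 1.75
```

>>> send_rows([
  [15,1,-1,0,0,0],
  [35,2,-2,0,0,0],
  [55,2.5,-2.5,0,0,0],
  [75,2.5,-2.5,0,0,0],
  [95,2.5,-2.5,0,0,0],
  [110,2.5,-2.5,0,0,0],
  [120,2.5,-2.5,0,0,0],
  [126,2.5,-2.5,0,0,0],
  [129,2.5,-2.5,0,0,0],
  [129,2.5,-2.5,0,0,0],
], claw=40)

```text
clock: 3.0
tcp_pos: [0.4467, 0.3222, 0.0115]
orientation: [0.706, -0.033, 0.706, 0.033]
wrist_force: [-0.6, 0.8, 0.0]
finger_gap: 0.0398
```

>>> send_rows([
  [0,0,0,0,0,0],
  [0,0,0,0,0,0],
  [0,0,0,0,0,0],
  [0,0,0,0,0,0],
  [0,0,0,0,0,0],
  [0,0,0,0,0,0],
  [0,0,0,0,0,0],
  [0,0,0,0,0,0],
  [0,0,0,0,0,0],
  [0,0,0,0,0,0],
], claw=0, newtons=70)

```text
clock: 4.25
tcp_pos: [0.447, 0.3223, 0.0119]
orientation: [0.707, -0.033, 0.706, 0.033]
wrist_force: [-0.9, -0.5, 6.2]
finger_gap: 0.0084
```

Run:
```python
from h import *
d=cam("wrist","w2");cam("top");p,r,s=pose(); print(p,s["wrist_force"],s["finger_gap"])
```

```text
[0.44698214 0.32234481 0.0119205 ] [ 0.14724221 -0.79379302  4.36580864] 0.008918610950313445
```

View pics/w2.png

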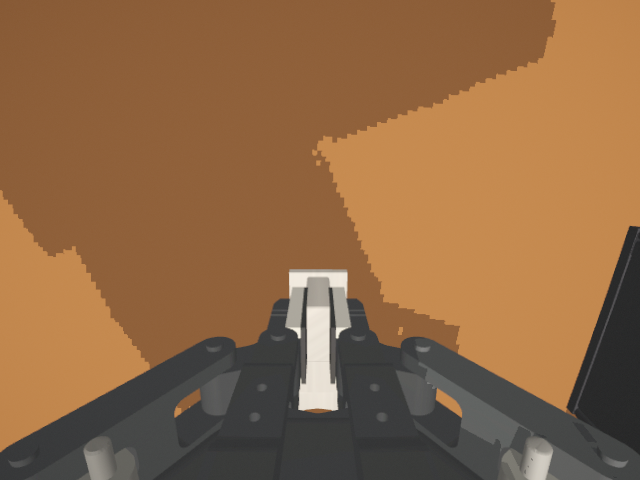

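The tab is gripped: it sits between the pads at about (318,330), with the gap at 8.9 mm. Now I'll lift it.

>>> send_rows([
  [-4,0,0,0,0,0],
  [-12,0,0,0,0,0],
  [-25,0,0,0,0,0],
  [-40,0,0,0,0,0],
  [-56,0,0,0,0,0],
  [-72,0,0,0,0,0],
  [-88,0,0,0,0,0],
  [-102,0,0,0,0,0],
  [-110,0,0,0,0,0],
  [-110,0,0,0,0,0],
])

```text
clock: 5.6
tcp_pos: [0.4469, 0.3224, 0.1219]
orientation: [0.707, -0.033, 0.706, 0.034]
wrist_force: [0.3, -0.5, -0.9]
finger_gap: 0.0087
```

Run:
```python
from h import *
import m1
from m1 import *
p,r,_=pose(); print(p)
for nm,c,m in(("top",d,mask(d["frame"])),("side",s,mask(s["frame"],95,130))):
    z=p[2]-.012
    ex=p[:2]-.0831*np.array([np.cos(3.232),np.sin(3.232)])
    u,v=w2p(c,[*ex,z])[0]; print(nm,u,v)
    # find hole by contour
    cs,hi=cv2.findContours(m,cv2.RETR_CCOMP,cv2.CHAIN_APPROX_NONE)
    for i,k in enumerate(cs):
        if hi[0][i][3]>=0 and 30<len(k)<200 and np.hypot(*(k[:,0].mean(0)-[u,v]))<20:
            e=cv2.fitEllipse(k); print(len(k),e,p2w(c,e[0],z+.002))
    crop(c,int(u),int(v),45,"l_"+nm,6)
a=np.hstack([cv2.imread("pics/l_top.png"),cv2.imread("pics/l_side.png")]); cv2.imwrite("pics/l.png",cv2.resize(a,(800,400)))
print("pred wrt tool", ex)
```

```text
[0.44624022 0.32203131 0.12086693]
top 149.21969508246332 260.82416958524726
67 ((148.60711669921875, 258.90765380859375), (23.589204788208008, 24.3184814453125), 12.258726119995117) [[0.53273942 0.33042385 0.11086693]]
side 283.83894937544005 129.52364270307504
45 ((284.921630859375, 128.89317321777344), (12.026826858520508, 19.338485717773438), 87.24067687988281) [[0.53174855 0.32909837 0.11086693]]
pred wrt tool [0.52900084 0.32953393]
```

View pics/l.png

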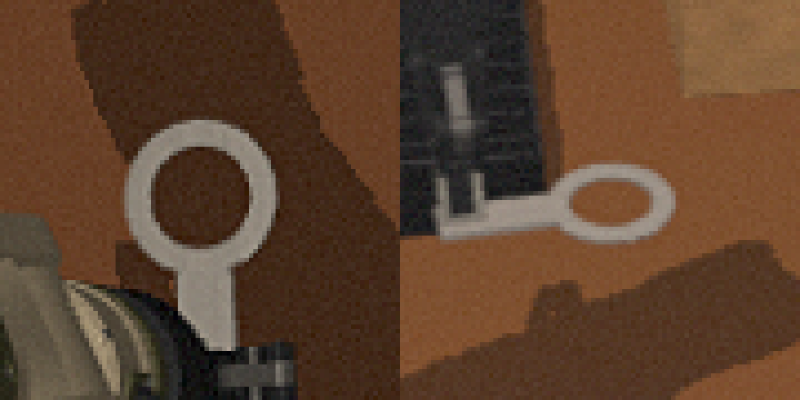

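The plate hangs level, with its eye at (149,259) in top and (285,129) in side. Next I'll locate the plunger in the same cameras.

Run:
```python
from h import *
ims=[]
for n,(u0,v0) in (("top",(311,256)),("side",(309,240))):
    d=cam(n); f=d["frame"]; h=cv2.cvtColor(f,cv2.COLOR_BGR2HSV)
    m=((h[...,0]>18)&(h[...,0]<35)&(h[...,1]>110)&(h[...,2]>110)).astype(np.uint8)
    w=np.zeros_like(m); w[v0-14:v0+14,u0-14:u0+14]=1; m&=w
    ys,xs=np.nonzero(m); print(n,len(xs),xs.min(),xs.max(),ys.min(),ys.max(),xs.mean(),ys.mean(),p2w(d,(xs.mean(),ys.mean()),.066))
    for P in ([.5503,0.001,.066],[.5503,0.001,.051],[.5503,.001,.02]): print(w2p(d,P))
    ims.append(cv2.resize(f[v0-25:v0+25,u0-25:u0+25],(400,400),interpolation=cv2.INTER_NEAREST))
cv2.imwrite("pics/post.png",np.hstack(ims))
```

```text
top 31 307 313 252 257 310.03225806451616 254.51612903225808 [[0.55128352 0.00311842 0.066     ]]
[[311.04182012 255.00519893]]
[[311.06889208 255.56907213]]
[[311.12291651 256.69399642]]
side 23 307 311 235 241 309.04347826086956 237.34782608695653 [[ 0.55119663 -0.0020948   0.066     ]]
[[308.45670938 236.33907411]]
[[308.46205326 240.954535  ]]
[[308.47271582 250.21899407]]
```

View pics/post.png

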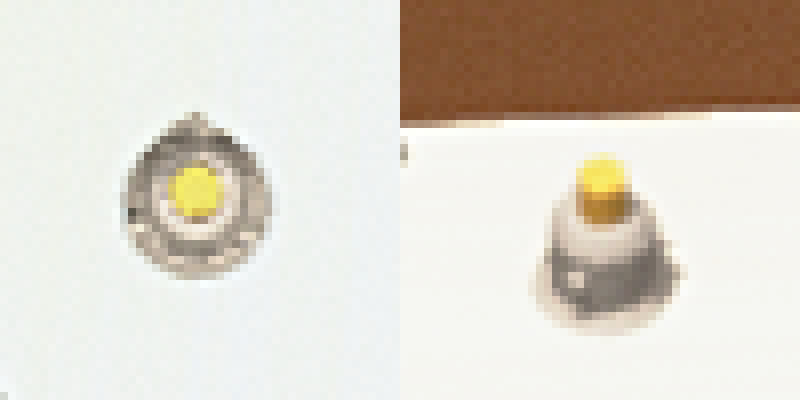

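>>> send_rows([
  [0,-15,0,0,0,0],
  [0,-50,-2,0,0,0],
  [0,-92,-3,0,0,0],
  [0,-135,-5,0,0,0],
  [0,-180,-6,0,0,0],
  [0,-222,-8,0,0,0],
  [0,-265,-9,0,0,0],
  [0,-300,-10,0,0,0],
  [0,-322,-11,0,0,0],
  [0,-328.5,-11.5,0,0,0],
])

```text
clock: 7.05
tcp_pos: [0.4656, -0.0076, 0.1211]
orientation: [0.706, -0.032, 0.707, 0.032]
wrist_force: [0.4, 0.0, -0.9]
finger_gap: 0.0082
```

Run:
```python
from h import *
from m1 import *
p,r,st=pose(); print(p,st["joint_pos"].round(2))
for nm,c,v0,u0 in(("top",d,250,310),("side",s,220,309)):
    f=c["frame"]; cv2.imwrite(f"pics/l2_{nm}.png",cv2.resize(f[v0-50:v0+50,u0-50:u0+50],(400,400),interpolation=cv2.INTER_NEAREST))
    print(nm,"expected eye",w2p(c,[.5515,.002,p[2]-.010]))
cv2.imwrite("pics/l2.png",np.hstack([cv2.imread("pics/l2_top.png"),cv2.imread("pics/l2_side.png")]))
```

```text
[ 0.46566261 -0.00652846  0.12114873] [-0.19  0.17 -0.42  0.98  0.   -0.28]
top expected eye [[310.46906858 252.62086194]]
side expected eye [[308.94612387 221.503629  ]]
```

View pics/l2.png

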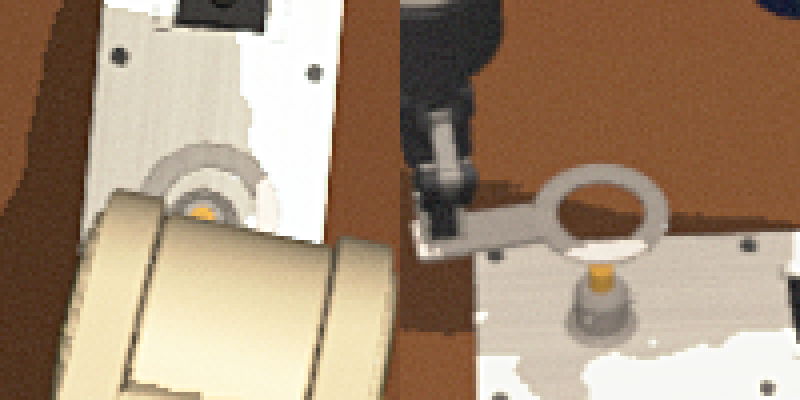

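Side view: the ring centre is at about (310,223), against an expected (309,221.5), so it is over the post. Lowering.

>>> send_rows([
  [4,0,0,0,0,0],
  [12,0,0,0,0,0],
  [21,0,0,0,0,0],
  [30,0,0,0,0,0],
  [38,0,0,0,0,0],
  [46,0,0,0,0,0],
  [54,0,0,0,0,0],
  [61,0,0,0,0,0],
  [66,0,0,0,0,0],
  [66,0,0,0,0,0],
])

```text
clock: 8.4
tcp_pos: [0.4658, -0.0059, 0.0549]
orientation: [0.706, -0.033, 0.707, 0.033]
wrist_force: [0.2, 0.8, -1.1]
finger_gap: 0.0086
```

Run:
```python
from h import *
d=cam("side");u0,v0=309,235
p,r,st=pose(); print(p,st["wrist_force"])
f=d["frame"]; cv2.imwrite("pics/l3.png",cv2.resize(f[v0-50:v0+50,u0-60:u0+60],(720,600),interpolation=cv2.INTER_NEAREST))
```

```text
[ 0.46602547 -0.00594461  0.05522576] [ 0.03249336  0.04776581 -0.66326846]
```

View pics/l3.png

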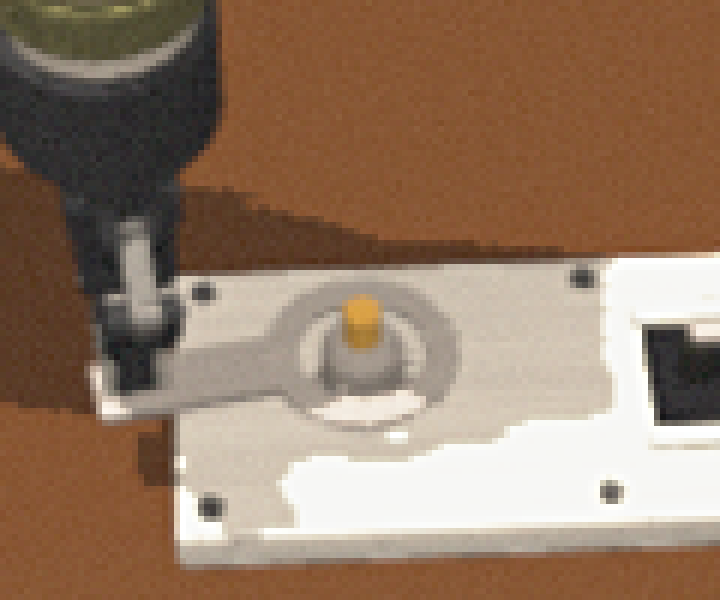

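The ring is around the post. It sits about 1.3 px, or 2–3 mm, too far in +x (ring centre at crop 371, post at 363). I'll shift it 2 mm while lowering.

>>> send_rows([
  [2,0,-1,0,0,0],
  [5,0,-2,0,0,0],
  [8,0,-2,0,0,0],
  [11,0,-2,0,0,0],
  [14,0,-2,0,0,0],
  [17,0,-2,0,0,0],
  [20,0,-2,0,0,0],
  [22,0,-2,0,0,0],
  [23.5,0,-2,0,0,0],
  [23.5,0,-2,0,0,0],
])

```text
clock: 9.7
tcp_pos: [0.4642, -0.0061, 0.0319]
orientation: [0.706, -0.033, 0.706, 0.033]
wrist_force: [-1.2, -0.5, 0.3]
finger_gap: 0.0087
```

Run:
```python
from h import *
d=cam("side");u0,v0=309,235
p,r,st=pose(); print(p,st["wrist_force"],st["ft_torque"])
f=d["frame"]; cv2.imwrite("pics/l4.png",cv2.resize(f[v0-50:v0+50,u0-60:u0+60],(720,600),interpolation=cv2.INTER_NEAREST))
```

```text
[ 0.46417699 -0.00614742  0.03190439] [-0.28265903  0.45277913 -0.11159639] [ 0.01754085  0.13233678 -0.00526873]
```

View pics/l4.png

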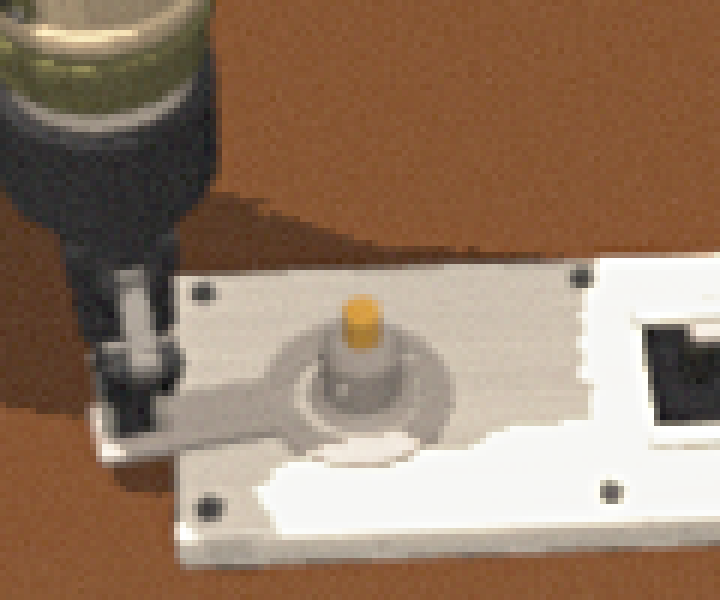

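>>> send_rows([
  [0.5,0,0,0,0,0],
  [1,0,0,0,0,0],
  [1,0,0,0,0,0],
  [1,0,0,0,0,0],
  [1,0,0,0,0,0],
  [1,0,0,0,0,0],
  [1,0,0,0,0,0],
  [1,0,0,0,0,0],
  [1,0,0,0,0,0],
  [1,0,0,0,0,0],
])

```text
clock: 11.0
tcp_pos: [0.4642, -0.0062, 0.0318]
orientation: [0.707, -0.033, 0.706, 0.033]
wrist_force: [-4.7, 0.1, 10.0]
finger_gap: 0.0089
```

Firm contact (10 N): the plate is seated on the deck. Releasing.

>>> send_rows([
  [0,0,0,0,0,0],
  [0,0,0,0,0,0],
  [0,0,0,0,0,0],
  [0,0,0,0,0,0],
  [0,0,0,0,0,0],
  [-5,0,0,0,0,0],
  [-20,0,0,0,0,0],
  [-50,0,0,0,0,0],
  [-85,0,0,0,0,0],
  [-110,0,0,0,0,0],
], claw=40)

```text
clock: 12.25
tcp_pos: [0.4646, -0.0062, 0.1427]
orientation: [0.707, -0.033, 0.706, 0.033]
wrist_force: [0.9, -0.3, 0.4]
finger_gap: 0.0401
```

Run:
```python
from h import *
d=cam("side");w=cam("wrist","w5");u0,v0=309,235
p,r,st=pose(); print(p,st["wrist_force"],st["finger_gap"])
f=d["frame"]; cv2.imwrite("pics/l5.png",cv2.resize(f[v0-50:v0+50,u0-60:u0+60],(720,600),interpolation=cv2.INTER_NEAREST))
a=-30*np.pi/180
goto([.579,-.275,.14],np.arctan2(-.275,.579)+np.pi/2)
```

```text
[ 0.46624838 -0.00653361  0.14387404] [ 0.81639651  0.65234919 -0.03804853] 0.03997520053979839
shift [   4.8 -277.9   86.9] rot [30.8  0.3 -0. ] j [-0.186  0.148 -0.389  1.028  0.    -0.281] clock 12.35
```

View pics/l5.png

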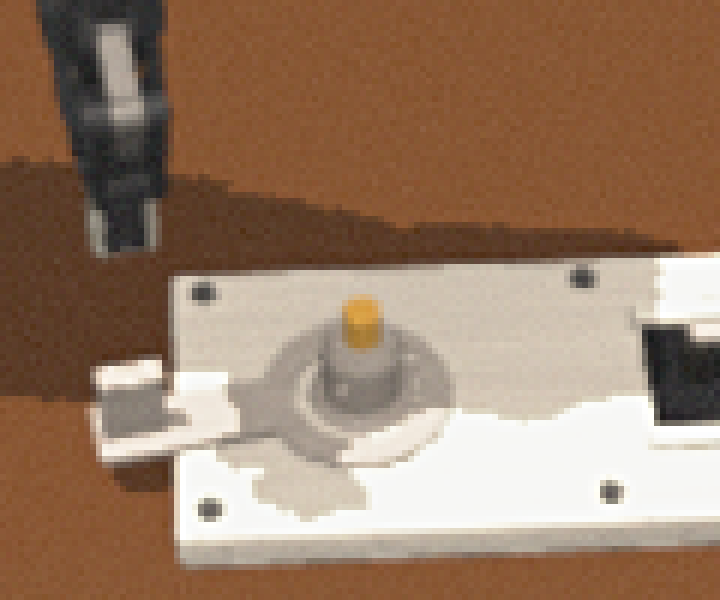

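View pics/w5.png

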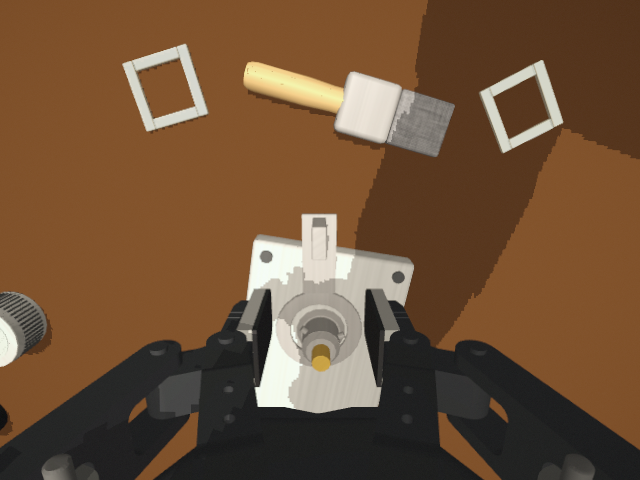

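The plate lies flat with its eye around the post. In the wrist view the plunger tip is at (320,363) and the ring at (318,328). Now to the cell.

>>> send_rows([
  [0,-12,4,1.5,0,0],
  [0,-40,12,4.5,0,0],
  [0,-78,24,9,0,0],
  [0,-115,36,13,0,0],
  [0,-152,48,17,0,0],
  [0,-190,59,21,0,0],
  [0,-225,70,25,0,0],
  [0,-255,80,28.5,0,0],
  [0,-272,85,30.5,0,0],
  [0,-278,87,30.8,0,0],
], claw=85)

```text
clock: 13.6
tcp_pos: [0.5763, -0.2761, 0.1386]
orientation: [0.689, 0.156, 0.691, -0.156]
wrist_force: [0.8, -0.3, -0.8]
finger_gap: 0.085
```

Run:
```python
from h import *
w=cam("wrist","w6")
p,r,st=pose(); print(p,st["joint_pos"].round(2))
print(w2p(w,[[.579,-.275,.036],[.579,-.275,0]]))
h=cv2.cvtColor(w["frame"],cv2.COLOR_BGR2HSV); m=((h[...,1]<60)&(h[...,2]>170)).astype(np.uint8)
for k in cv2.findContours(m,0,cv2.CHAIN_APPROX_NONE)[0]:
    if len(k)>60: e=cv2.fitEllipse(k); print(e,p2w(w,e[0],.036))
```

```text
[ 0.57648892 -0.27610523  0.13889834] [-0.57  0.48  0.06  1.16 -0.   -0.13]
[[321.67037084 244.51553238]
 [321.20558993 231.87456117]]
((415.2718200683594, 357.0042419433594), (42.63905715942383, 48.805667877197266), 153.63722229003906) [[ 0.69380834 -0.24818518  0.036     ]]
((223.790283203125, 361.9275817871094), (44.88301467895508, 62.39988327026367), 19.450130462646484) [[ 0.6328851  -0.38592358  0.036     ]]
((13.643411636352539, 331.6224060058594), (11.679080963134766, 60.47101974487305), 144.15371704101562) [[ 0.53902009 -0.52466658  0.036     ]]
((103.64644622802734, 306.15863037109375), (60.275516510009766, 73.52641296386719), 123.09642791748047) [[ 0.55177787 -0.44481335  0.036     ]]
((322.89996337890625, 241.21493530273438), (71.51069641113281, 76.36006927490234), 92.92034149169922) [[ 0.57717769 -0.27317316  0.036     ]]
((625.5918579101562, 195.69085693359375), (34.3577995300293, 195.1492462158203), 0.47861188650131226) [[ 0.63889363 -0.06701027  0.036     ]]
```

View pics/w6.png

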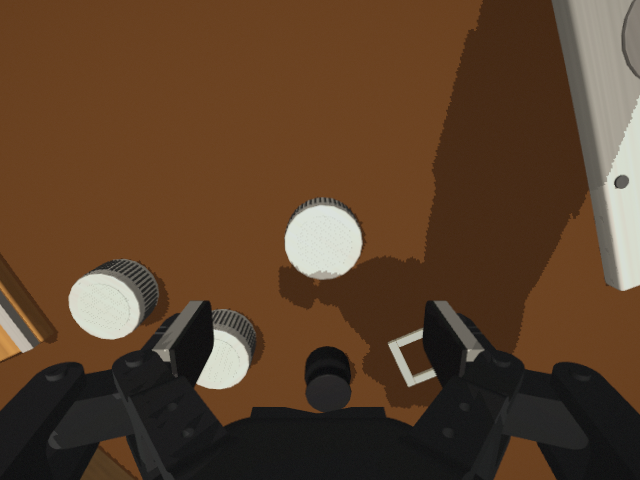

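The wrist view shows the chosen cell alone at (323,241). The loupe is at (328,375), the nearest other cell at (222,350) and a frame at (415,357), all clear of the fingers. Wrist, top and side agree within about 3 mm.

Run:
```python
from h import *
p,r,st=pose(); print(p)
goto([.578,-.2742,.006],np.arctan2(-.275,.579)+np.pi/2)
```

```text
[ 0.57648892 -0.27610523  0.13889834]
shift [132.9   2.4   0.8] rot [-0.1 -0.1 -0. ] j [-0.572  0.477  0.062  1.158 -0.    -0.127] clock 13.65
```

>>> send_rows([
  [8,1,0,0,0,0],
  [25,2,1,0,0,0],
  [45,2.4,1,0,0,0],
  [65,2.4,1,0,0,0],
  [85,2.4,1,0,0,0],
  [103,2.4,1,0,0,0],
  [118,2.4,1,0,0,0],
  [127,2.4,1,0,0,0],
  [132.5,2.4,1,0,0,0],
  [132.5,2.4,1,0,0,0],
])

```text
clock: 14.9
tcp_pos: [0.5789, -0.273, 0.0082]
orientation: [0.69, 0.155, 0.69, -0.155]
wrist_force: [0.2, 0.2, 0.8]
finger_gap: 0.0853
```

>>> send_rows([
  [0,0,0,0,0,0],
  [0,0,0,0,0,0],
  [0,0,0,0,0,0],
  [0,0,0,0,0,0],
  [0,0,0,0,0,0],
  [0,0,0,0,0,0],
  [0,0,0,0,0,0],
  [0,0,0,0,0,0],
  [0,0,0,0,0,0],
  [0,0,0,0,0,0],
], claw=45, newtons=60)

```text
clock: 16.15
tcp_pos: [0.5796, -0.2735, 0.0095]
orientation: [0.691, 0.155, 0.689, -0.156]
wrist_force: [-0.9, -0.2, 5.2]
finger_gap: 0.0545
```

Run:
```python
from h import *
w=cam("wrist","w7")
p,r,st=pose(); print(p,st["wrist_force"],st["finger_gap"])
```

```text
[ 0.5795984  -0.27349749  0.00957522] [-0.27716789  0.44758866  6.16681693] 0.05463609814425226
```

View pics/w7.png

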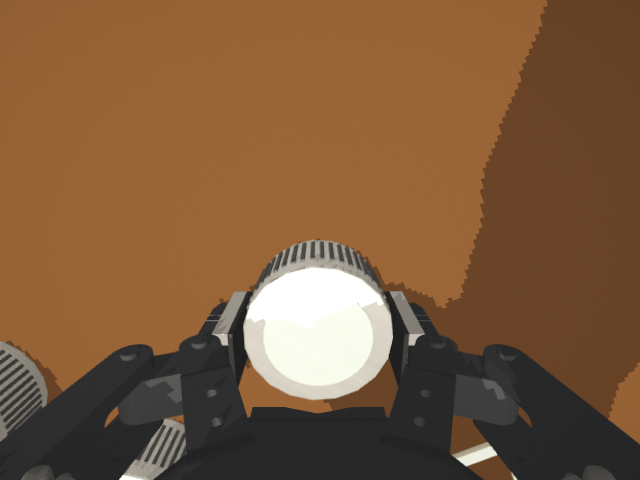

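Run:
```python
from h import *
w=cam("wrist")
p,r,st=pose(); print(p)
h=cv2.cvtColor(w["frame"],cv2.COLOR_BGR2HSV); m=((h[...,1]<70)&(h[...,2]>190)).astype(np.uint8)
m[:, :240]=0; m[:,396:]=0; m[:260]=0;m[402:]=0
m=cv2.morphologyEx(m,cv2.MORPH_OPEN,np.ones((9,9)))
k=max(cv2.findContours(m,0,cv2.CHAIN_APPROX_NONE)[0],key=len)
e=cv2.fitEllipse(k);c=p2w(w,e[0],.036)[0]; print(e,c,"in tool",r.inv().apply(c-p)*1000)
# predicted outline of circle centred with zoff
th=np.linspace(0,2*np.pi,72)
for zo in (-4,-2,0,2,4):
    cc=p+r.apply([0,0,zo/1000]); P=np.c_[cc[0]+.028*np.cos(th),cc[1]+.028*np.sin(th),0*th+.036]; q=w2p(w,P); print(zo,q.min(0),q.max(0))
print(k[:,0].min(0),k[:,0].max(0))
```

```text
[ 0.57957848 -0.27352319  0.00954604]
((317.69866943359375, 332.59259033203125), (131.43760681152344, 147.56854248046875), 90.57660675048828) [ 0.57661492 -0.27275478  0.036     ] in tool [-26.4601022   -0.5872259   -2.95016845]
-4 [241.64980999 256.55345227] [396.96255469 394.71515587]
-2 [242.00109741 262.14293976] [396.60515138 399.00946212]
0 [242.35027596 267.68024166] [396.24986818 403.26369534]
2 [242.69734722 273.16579143] [395.89670414 407.47826166]
4 [243.04231342 278.60002499] [395.54565766 411.65356421]
[245 266] [391 398]
```

Run:
```python
from h import *
# reconstruct w5 extrinsics from tool-fixed camera
w=cam("wrist"); p,r,st=pose()
Rc=R.from_rotvec(np.array(w["rvec"]).ravel()); t=np.array(w["tvec"]).ravel()
c=-Rc.inv().apply(t); cT=r.inv().apply(c-p); RT=Rc*r   # tool->cam rot
print("cam in tool",cT)
f=cv2.imread("pics/w5.png"); h=cv2.cvtColor(f,cv2.COLOR_BGR2HSV)
m=((h[...,0]>15)&(h[...,0]<35)&(h[...,1]>120)&(h[...,2]>90)).astype(np.uint8); w_=np.zeros_like(m); w_[340:380,300:340]=1; m&=w_
cv2.imwrite("pics/pl.png",cv2.resize(f[330:385,290:350],(720,660)[:2],interpolation=cv2.INTER_NEAREST)[:600])
ys,xs=np.nonzero(m); print(xs.min(),xs.max(),ys.min(),ys.max())
p5=np.array([.46624838,-.00653361,.14387404]); q=np.array([.7066,-.033,.7066,.033]); r5=R.from_quat([q[1],q[2],q[3],q[0]])
Rw=RT*r5.inv(); d=dict(w); d["rvec"]=Rw.as_rotvec(); d["tvec"]=-Rw.apply(p5+r5.apply(cT))
print(p2w(d,[(320.5,363)],.066), w2p(d,[.5513,.0031,.066]))
```

```text
cam in tool [-0.14188503 -0.00048977 -0.0704786 ]
312 329 344 370
[[0.54821242 0.00240529 0.066     ]] [[321.06180346 366.79373156]]
```

View pics/pl.png

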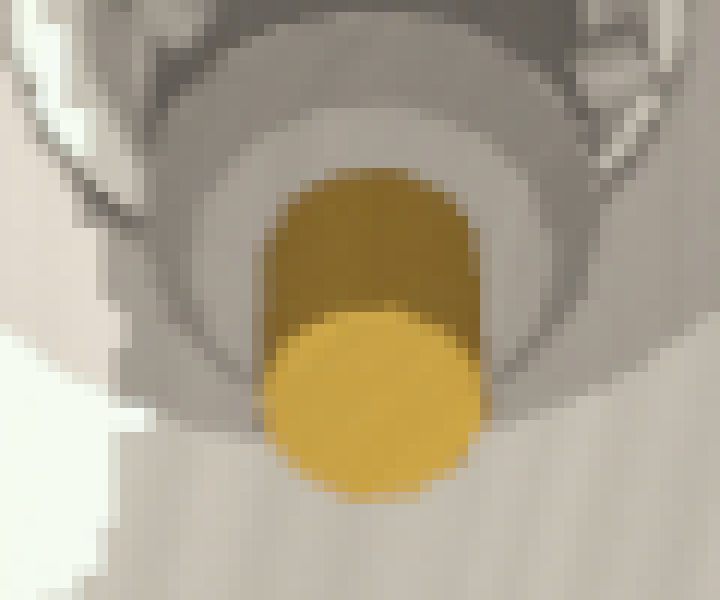

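>>> send_rows([
  [-3,0,0,0,0,0],
  [-10,0,0,0,0,0],
  [-22,0,0,0,0,0],
  [-38,0,0,0,0,0],
  [-55,0,0,0,0,0],
  [-72,0,0,0,0,0],
  [-88,0,0,0,0,0],
  [-102,0,0,0,0,0],
  [-110,0,0,0,0,0],
  [-112,0,0,0,0,0],
])

```text
clock: 17.55
tcp_pos: [0.5791, -0.2731, 0.1208]
orientation: [0.69, 0.155, 0.69, -0.155]
wrist_force: [0.6, -0.4, -1.6]
finger_gap: 0.0547
```

Run:
```python
from h import *
p,r,st=pose(); print(p,st["wrist_force"],st["finger_gap"])
goto([.551,.0028,.120],np.arctan2(*r.as_matrix()[[1,0],1]))
```

```text
[ 0.57906042 -0.27309722  0.12083727] [ 0.59436385 -0.43368067 -1.5967158 ] 0.054700341317189746
shift [   0.7  237.2 -143.6] rot [-0.  0. -0.] j [-0.566  0.487  0.032  1.115  0.    -0.123] clock 17.55
```

>>> send_rows([
  [0,10,-6,0,0,0],
  [0,34,-21,0,0,0],
  [0,66,-40,0,0,0],
  [0,99,-60,0,0,0],
  [0,132,-80,0,0,0],
  [0,164,-99,0,0,0],
  [0,195,-118,0,0,0],
  [0,220,-133,0,0,0],
  [0,234,-142,0,0,0],
  [0,237,-143.5,0,0,0],
])

```text
clock: 18.8
tcp_pos: [0.5503, 0.0037, 0.1199]
orientation: [0.69, 0.155, 0.69, -0.155]
wrist_force: [-0.1, 0.1, -1.8]
finger_gap: 0.0547
```

Run:
```python
from h import *
d=cam("side");w=cam("wrist","w8");u0,v0=309,215
p,r,st=pose(); print(p,st["wrist_force"],st["finger_gap"],st["joint_pos"].round(3))
f=d["frame"]; cv2.imwrite("pics/l8.png",cv2.resize(f[v0-60:v0+60,u0-60:u0+60],(600,600),interpolation=cv2.INTER_NEAREST))
goto([.551,.0028,.120],np.arctan2(*r.as_matrix()[[1,0],1]))
print(w2p(d,[[.551,.001,p[2]-.0096],[.551,.001,p[2]+.0264]]))
```

```text
[0.55081711 0.00257651 0.12013224] [-0.10136371 -0.60680331 -0.76328635] 0.05478387115511072 [-0.141  0.325 -0.217  1.029 -0.     0.302]
shift [0.1 0.3 0.1] rot [-0. -0.  0.] j [-0.141  0.325 -0.217  1.029 -0.     0.302] clock 18.9
[[308.76958782 222.06672715]
 [308.76330999 209.92287433]]
```

View pics/l8.png

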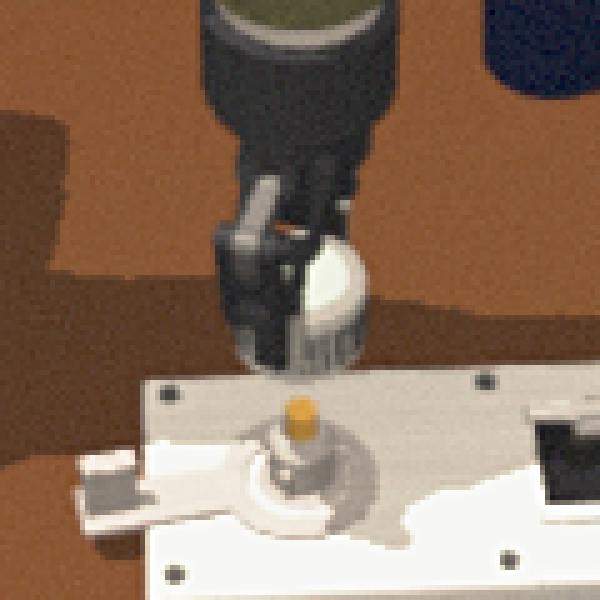

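Side view: the cell mouth (columns 235–368, centre 301 in the crop) is right above the plunger (302). Lowering to just above the post top.

>>> send_rows([
  [4,0,0,0,0,0],
  [12,0,0,0,0,0],
  [21,0,0,0,0,0],
  [30,0,0,0,0,0],
  [39,0,0,0,0,0],
  [47,0,0,0,0,0],
  [53,0,0,0,0,0],
  [57,0,0,0,0,0],
  [58,0,0,0,0,0],
  [58,0,0,0,0,0],
])

```text
clock: 20.15
tcp_pos: [0.551, 0.0027, 0.0625]
orientation: [0.69, 0.155, 0.69, -0.155]
wrist_force: [0.1, -0.5, -1.4]
finger_gap: 0.0551
```

>>> send_rows([
  [0.7,0,0,0,0,0],
  [1.4,0,0,0,0,0],
  [2.1,0,0,0,0,0],
  [2.8,0,0,0,0,0],
  [3.5,0,0,0,0,0],
  [4.2,0,0,0,0,0],
  [4.9,0,0,0,0,0],
  [5.6,0,0,0,0,0],
  [6,0,0,0,0,0],
  [6,0,0,0,0,0],
])

```text
clock: 21.4
tcp_pos: [0.5508, 0.0027, 0.0562]
orientation: [0.69, 0.155, 0.69, -0.155]
wrist_force: [-0.1, 0.8, -1.4]
finger_gap: 0.0548
```

>>> send_rows([
  [0.8,0,0,0,0,0],
  [1.6,0,0,0,0,0],
  [2.4,0,0,0,0,0],
  [3.2,0,0,0,0,0],
  [4,0,0,0,0,0],
  [4.8,0,0,0,0,0],
  [5.6,0,0,0,0,0],
  [6.4,0,0,0,0,0],
  [7,0,0,0,0,0],
  [7,0,0,0,0,0],
])

```text
clock: 22.65
tcp_pos: [0.5509, 0.0027, 0.0495]
orientation: [0.69, 0.155, 0.69, -0.155]
wrist_force: [-0.4, 0.1, 0.3]
finger_gap: 0.0551
```

>>> send_rows([
  [0.5,0,0,0,0,0],
  [1,0,0,0,0,0],
  [1,0,0,1.5,0,0],
  [1,0,0,3,0,0],
  [1,0,0,4.5,0,0],
  [1,0,0,6,0,0],
  [1,0,0,7.5,0,0],
  [1,0,0,9,0,0],
  [1,0,0,10.5,0,0],
  [1,0,0,12,0,0],
])

```text
clock: 23.9
tcp_pos: [0.5517, 0.0023, 0.049]
orientation: [0.67, 0.227, 0.669, -0.227]
wrist_force: [-0.2, -1.3, 4.9]
finger_gap: 0.055
```

>>> send_rows([
  [0,0,0,1.2,0,0],
  [0,0,0,2.4,0,0],
  [0,0,0,3.6,0,0],
  [0,0,0,4.8,0,0],
  [0,0,0,6,0,0],
  [0,0,0,7.2,0,0],
  [0,0,0,8.4,0,0],
  [0,0,0,9.6,0,0],
  [0,0,0,10.8,0,0],
  [0,0,0,12,0,0],
])

```text
clock: 25.15
tcp_pos: [0.5517, 0.0025, 0.0492]
orientation: [0.643, 0.296, 0.642, -0.296]
wrist_force: [-1.2, -1.2, 7.3]
finger_gap: 0.0546
```

>>> send_rows([
  [0,0,0,1.2,0,0],
  [0,0,0,2.4,0,0],
  [0,0,0,3.6,0,0],
  [0,0,0,4.8,0,0],
  [0,0,0,6,0,0],
  [0,0,0,7.2,0,0],
  [0,0,0,8.4,0,0],
  [0,0,0,9.6,0,0],
  [0,0,0,10.8,0,0],
  [0,0,0,12,0,0],
])

```text
clock: 26.4
tcp_pos: [0.5503, 0.003, 0.0478]
orientation: [0.607, 0.361, 0.608, -0.361]
wrist_force: [1.1, -1.2, 1.1]
finger_gap: 0.0548
```

The force fell from about 7 to 1 N and z dropped 1.4 mm, so it is likely in the keyways. I'll push down gently to check.

>>> send_rows([
  [0.4,0,0,0,0,0],
  [0.8,0,0,0,0,0],
  [1.2,0,0,0,0,0],
  [1.6,0,0,0,0,0],
  [2,0,0,0,0,0],
  [2.3,0,0,0,0,0],
  [2.6,0,0,0,0,0],
  [3,0,0,0,0,0],
  [3,0,0,0,0,0],
  [3,0,0,0,0,0],
])

```text
clock: 27.65
tcp_pos: [0.551, 0.0029, 0.0457]
orientation: [0.608, 0.361, 0.608, -0.361]
wrist_force: [0.9, 2.9, 6.2]
finger_gap: 0.0547
```

>>> send_rows([
  [0,0,0,0.8,0,0],
  [0,0,0,1.6,0,0],
  [0,0,0,2.4,0,0],
  [0,0,0,3.2,0,0],
  [0,0,0,4,0,0],
  [0,0,0,4,0,0],
  [0.4,0,0,4,0,0],
  [0.8,0,0,4,0,0],
  [1,0,0,4,0,0],
  [1,0,0,4,0,0],
])

```text
clock: 28.9
tcp_pos: [0.5507, 0.0026, 0.0442]
orientation: [0.595, 0.382, 0.595, -0.382]
wrist_force: [-0.1, 1.0, -1.3]
finger_gap: 0.0546
```

Run:
```python
from h import *
p,r,st=pose(); print(p,st["wrist_force"],st["ft_torque"],st["finger_gap"])
d=cam("side");u0,v0=309,215
f=d["frame"]; cv2.imwrite("pics/l9.png",cv2.resize(f[v0-60:v0+60,u0-60:u0+60],(600,600),interpolation=cv2.INTER_NEAREST))
```

```text
[0.55070775 0.00264882 0.04423495] [-0.11811758  0.97529007 -1.28985066] [-0.03913326  0.0037263   0.00647821] 0.05462887048531434
```

View pics/l9.png

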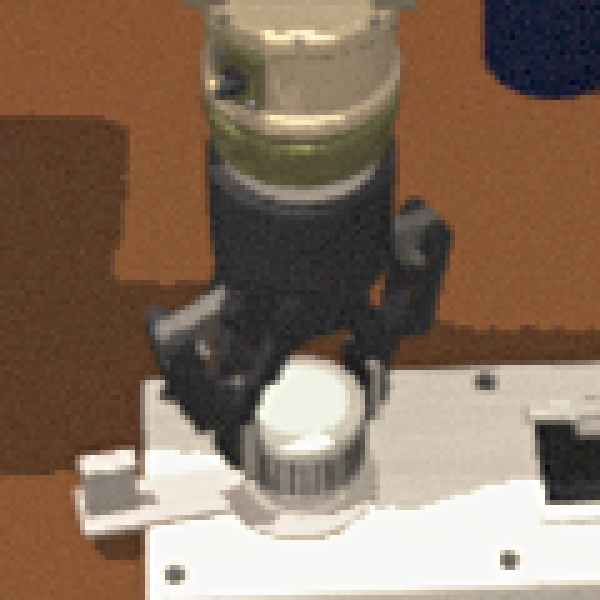

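The cell is in its keyways with the forces back near zero, and in the side view it stands over the ring at about (305,430) in the crop. Pressing down against the plunger.

>>> send_rows([
  [0.8,0,0,0.5,0,0],
  [1.6,0,0,1,0,0],
  [2.4,0,0,1.5,0,0],
  [3.2,0,0,2,0,0],
  [4,0,0,2.5,0,0],
  [4.8,0,0,2.5,0,0],
  [5.6,0,0,2.5,0,0],
  [6.4,0,0,2.5,0,0],
  [7,0,0,2.5,0,0],
  [7,0,0,2.5,0,0],
])

```text
clock: 30.2
tcp_pos: [0.5511, 0.0027, 0.0374]
orientation: [0.587, 0.395, 0.586, -0.395]
wrist_force: [-1.1, -0.1, 4.6]
finger_gap: 0.0549
```

>>> send_rows([
  [0.6,0,0,0,0,0],
  [1.2,0,0,0,0,0],
  [1.8,0,0,0,0,0],
  [2.4,0,0,0,0,0],
  [3,0,0,0,0,0],
  [3.6,0,0,0,0,0],
  [4.2,0,0,0,0,0],
  [4.6,0,0,0,0,0],
  [4.6,0,0,0,0,0],
  [4.6,0,0,0,0,0],
])

```text
clock: 31.45
tcp_pos: [0.5511, 0.0027, 0.0335]
orientation: [0.587, 0.395, 0.586, -0.395]
wrist_force: [-2.0, -0.0, 10.5]
finger_gap: 0.0545
```

>>> send_rows([
  [0.4,0,0,0,0,0],
  [0.8,0,0,0,0,0],
  [1,0,0,0,0,0],
  [1,0,0,0,0,0],
  [1,0,0,0,0,0],
  [1,0,0,0,0,0],
  [1,0,0,0,0,0],
  [1,0,0,0,0,0],
  [1,0,0,0,0,0],
  [1,0,0,0,0,0],
])

```text
clock: 32.7
tcp_pos: [0.5511, 0.0027, 0.0334]
orientation: [0.587, 0.395, 0.586, -0.395]
wrist_force: [-5.4, 1.0, 17.4]
finger_gap: 0.0546
```

Run:
```python
from h import *
p,r,st=pose(); print(p,st["wrist_force"],st["ft_torque"],st["finger_gap"])
d=cam("side","s10");u0,v0=309,215
t=cam("top","t10")
f=d["frame"]; cv2.imwrite("pics/l10.png",cv2.resize(f[v0-60:v0+60,u0-60:u0+60],(600,600),interpolation=cv2.INTER_NEAREST))
P=[[.551+.028*np.cos(a),.001+.028*np.sin(a),.06] for a in np.linspace(0,6.28,36)]
q=w2p(d,P); print("home top outline in crop",((q.min(0)-[u0-60,v0-60])*5).round(),((q.max(0)-[u0-60,v0-60])*5).round())
```

```text
[0.5511041  0.00265259 0.03344624] [-5.40019202  0.97242045 17.38807479] [0.05690755 1.11039134 0.03182285] 0.054562413947472785
home top outline in crop [235. 369.] [363. 464.]
```

View pics/l10.png

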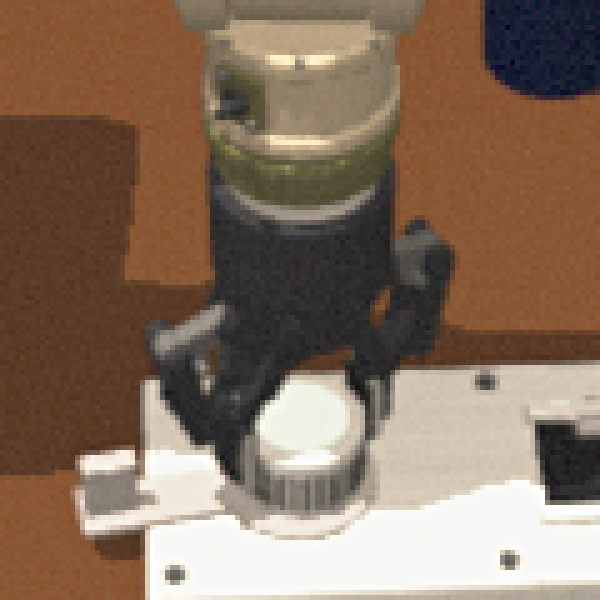

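View pics/t10.png

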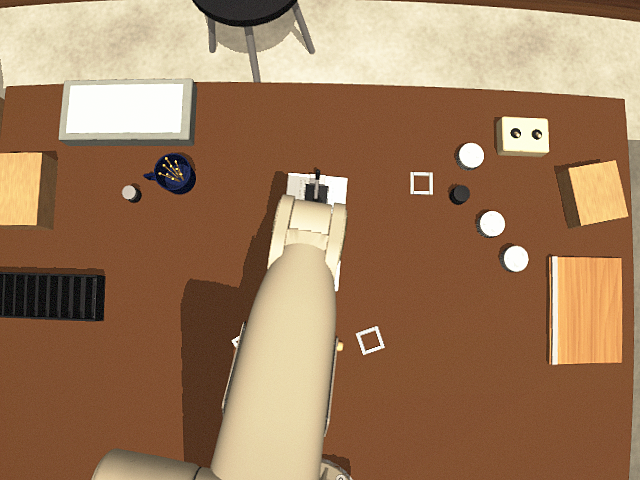

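The stop is firm: 7 N more moved it only 0.1 mm. The mouth is at 0.0238 m against 0.024 m expected, and the cell's top in the side crop (rows ~375–462) matches the home prediction (369–464). The other items are where they were. Handing in.

```bash
python3 -c "
from workcell import job
print(job.hand_in())"
```

```text
the job is handed in; nothing more can be done
None
```

I hung the eye plate on the post, pressed the cell home on top of it, and handed in at about 33 s with the cell still held and pushed down.

- **Eye plate:** I gripped it by its tab, lowered it over the post until it met the deck with about 10 N, and let it go. The side and wrist pictures show it lying flat around the post, arm towards the robot, clear of the clamp.
- **Cell:** I took the one nearest the base and set it on the pins. After about 36° of turn the force fell and it dropped. It caught lightly on a keyway edge, so I turned it about 6° more and pressed it down against the plunger.

**Last checks:**
- **Height:** The mouth is at about 23.8 mm against 24 mm expected. Another 7 N moved it only 0.1 mm.
- **Force:** The held push reads about 17 N on the wrist, which is the plunger's 8 N plus firm contact with the plate.
- **Side picture:** The cell's top is where it should be when home.
- **Top picture:** The mug, canister, loupe, other cells and two of the frames are where they started. The arm hides the brush and the third frame almost completely, so I couldn't check those; nothing I did went near them.

**Disagreements:**
- The cameras differed by 2–3 mm from each other; I combined them, and the fits confirmed the result.
- The wrist shows about 1.1 N·m and 5 N sideways while pushing.

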